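# Uncouple the shaker's drive rod and hold it clear of the crank

### The job

The shaker's motor is about to be test-run on its own, so uncouple the drive rod: pull the red spring sleeve fully back along the rod, away from the ball, and with it held back lift the rod's socket straight up off the crank's ball, without forcing it while it is still latched. Finish still gripping the sleeve or rod and holding it up still, with the socket at least 60 mm above the ball; leave the vials, the funnel and the flask alone.

Things in the scene. Friction and masses are not known exactly. Their poses are not given: they have to be found in the camera images.
- shaker: fixed linear laboratory shaker: off-white housing, flat deck 85 mm above the bench. Origin on the bench, z up; its y axis is the stroke line. Housing x -100 to +100, y -275 to +225 mm. Crank and ball are at the +y end (ball at 0, 160, 125 mm), the sliding platform at the -y end with a well plate and two closed dishes clamped on it, tops 130 mm above the bench. Place and yaw vary
- ball_stud: steel ball, 20 mm diameter, on a 9 mm neck on the crank disc (fixed, 62 mm diameter, its top 30 mm below the ball's centre). Origin at the ball's centre, z up. The ball is hidden inside the rod's socket until uncoupled
- drive_rod: steel drive rod, level at the start, 125 mm above the bench. Origin on the clevis pin at the platform's edge; its y axis runs along the rod to the socket, 222 mm away. It only swings up about the pin (up to 0.9 rad) and drops back when let go (about 2 N at the socket). 10 mm shaft from the pin to a 22 mm nut, which starts 87 mm from the socket centre. Contact with it includes the sleeve
- socket_center (a point): centre of the ball socket at the rod's end, a dark cup 27 mm in diameter and 22 mm tall, open below, its top 15 mm above this point; coincides with the ball centre while coupled
- sleeve_grip (a point): middle of the red ribbed sleeve, on the rod's axis, 44 mm from the socket centre towards the pin when closed. Sleeve 24 mm in diameter, reaching 22 mm towards the socket and 22 mm towards the pin, where it ends in a 30 mm wide, 4 mm thick flange. Free space beside it down to the deck 40 mm below, but for the crank disc below its socket end
- latch_sleeve (a joint): travel of the sleeve along the rod, m: 0 closed (a fork on the sleeve grips under the ball and the rod cannot be lifted), 0.012 fully back towards the pin. The ball is free above about 0.008. A spring pushes it closed with 4 N at 0 and 10 N at 0.012
- platform (a joint): travel of the sliding platform along the shaker's y, m, 0 at the start, 0.04 either way. Coupled, the ball holds it; uncoupled, the pin moves with it against 2 N of friction, so the socket can be lifted straight up as well as along an arc
- vial_a: loose amber vial, 28 mm diameter, 58 mm tall, origin at the centre of its underside; leave alone
- vial_b: a second such vial; leave alone
- funnel: loose glass funnel standing mouth down, 92 mm wide, 110 mm tall, origin at the centre of its underside; leave alone
- flask: loose round flask on a cork ring, 80 mm wide, 130 mm tall, origin at the centre of its underside; leave alone

How it is judged:
By the outcome, as a careful person would: the job done as asked, in the order asked, and still so for the second after the job is handed in, while the arm keeps its last pose, push and grip.
It also fails if it takes over 35 s, if anything falls off the work surface, if the arm or the gripper's body presses on something with over 40 N, if the wrist force passes 120 N, or if a joint passes its speed limit or range.

### The arm

A 6-joint arm with a two-finger parallel gripper is mounted at the origin on the work surface. World frame = base frame: x ahead of the robot, y to its left, z up, the work surface at z = 0. Lengths are in m, angles in rad, forces in N, time in s.
With the tool pointing down it reaches from about 0.35 to 0.775 m from the base axis. Payload 7.3 kg.
Tool frame: the origin (TCP) lies at the very end of the fingers, on their centre line; the grasp point (between the pads) lies 19 mm behind it; z points along the fingers, y is the direction in which the jaws open and shut (so a half turn about z gives the same grasp; the last joint's range is limited). The gripper opens to 92 mm and grips with 3 to 60 N. Pads are 19 mm wide; open, the fingers measure 130 mm over their backs; the gripper's body (75 mm by 190 mm) begins 47 mm behind the grasp point.
Start: joints at [-1.365, 0.342, 1.524, -0, 1.275, -0.146], TCP at [0.181, -0.493, 0.227] pointing down, gripper open.
Joint ranges: [-2.53, 2.53], [-0.77, 2.02], [0.04, 2.7], [-1, 4.14], [0.28, 2.66], [-3.11, 3.11]. Speed limits (rad/s): [2.57, 2.57, 3.14, 3.14, 3.14, 3.14].

### API

Orientations are given as [roll, pitch, yaw] about the fixed x, y, z axes, in that order (R = Rz(yaw) Ry(pitch) Rx(roll)).
In Python, from cell import observe, read_camera, camera_info, hand_in gives the robot as it stands.
- The arm moves only by the tool jog_arm, never from a script. Its argument "rows" is one flat list of numbers, 5 for each row, row after row: the finger opening in mm, from 0 to 91.8, then the shift along the tool's x, y, z in mm, then the turn about the tool's z in degrees. In form: [gripper, tx, ty, tz, roll, gripper, tx, ty, tz, roll, ...]. A call has 1 to 20 rows; each row shifts and turns the commanded pose from where the row before left it, along the tool's axes as they then stand; what a row does not reach is not made up. A row lasts 1/10 s, in which the tool goes at most 50 mm and 8.59 degrees, less where a joint would pass 70% of its speed; a pose out of reach is approached as far as the arm can. A call with a gripper value outside its range is refused whole. The fingers move at their own pace and stop on an object; "grip_force" is the grip in N (left out, the last holds). Time passes only in rows, so rows that do not move let the fingers close. It gives the time, the measured TCP pose, the force and the opening at its end, in the units of the state.
- observe(): the state, without advancing time (a new reading comes with each control period).
- read_camera(name): name is "scene" or "side" or "wrist"; returns (picture, depth): 384x512x3 uint8, red, green, blue; 384x512 float32, m along the optical axis (not along the pixel's ray), 0 where there is no reading.
- camera_info(name): a dict with "fx", "fy", "cx", "cy" (pixels), "extrinsics" (4x4, takes a point from camera to world coordinates); the wrist camera has in their place "tool_from_camera" (4x4, takes a point from camera to tool coordinates, whose origin is the TCP and whose axes are the flange's). Camera axes: x right, y up, looking along -z (the intrinsics and any distortion apply to the point x, -y, -z); pixel columns grow to the right and rows downward; lengths in m; the calibration is good to about 2 mm. A picture is of the moment at which its call begins: read the wrist's pose just before it. camera_info takes no time and is no camera call.
- hand_in(): hands the job in, once; it reports no verdict.
The state is a dict: "time": time; "qpos": joint angles; "qvel": joint speeds; "joint_efforts": joint torques, N m; "tool_pos": TCP position; "tool_rot": TCP orientation; "contact_force": force on the tool from outside, world axes, zero at the start; "torque": the same for the moment, N m; "opening": finger opening in m.
Only numpy, scipy, OpenCV 4.12 (cv2) and the standard library are available. Lean on these libraries where they do the work, as an engineer would, in place of code of your own. Each camera call takes 0.05 s, during which the arm holds its last target. There are 200 camera calls.

## Working session

There is one attempt and no reset: what is moved stays moved. The work goes in short steps, Python scripts to look and compute and a tool call to move; the robot and the scene stay as the last step left them, time stands still between calls to the robot, and variables do not carry over. Pictures are saved under pics/ and viewed, about 8 in all and at most 12, crops included, and the job is handed in when it is done.

Besides the shell and the picture viewer there is one more tool, called after "Request:" in YAML: its name, and indented under it one key for each argument. jog_arm: Moves the arm, as the interface text tells. Its arguments: {"type":"object","properties":{"rows":{"type":"array","items":{"type":"number"}},"grip_force":{"type":"number"}},"required":["rows"]}

```bash
mkdir -p pics; ls; cat > h.py <<'E'
import numpy as np,cv2
from cell import *
def cast(name,u,v,z=None,depth=None,E=None):
    c=camera_info(name); E=np.array(c["extrinsics"]) if E is None else E
    d=np.array([(u-c["cx"])/c["fx"],-(v-c["cy"])/c["fy"],-1.])
    D=E[:3,:3]@d; o=E[:3,3]
    s=(z-o[2])/D[2] if z is not None else depth
    return o+s*D
E
python3 - <<'E'
from h import *
print(observe())
ims=[]
for n in("scene","side"):
    p,d=read_camera(n); np.savez(f"pics/{n}0.npz",p=p,d=d); c=camera_info(n); print(n,{k:(np.round(v,3).tolist()) for k,v in c.items() if not isinstance(v,str)})
    cv2.imwrite(f"pics/{n}0.png",p[:,:,::-1])
    h=cv2.cvtColor(p,cv2.COLOR_RGB2HSV); m=((h[...,0]<8)|(h[...,0]>172))&(h[...,1]>150)&(h[...,2]>70)
    k,l,s,ce=cv2.connectedComponentsWithStats(m.astype(np.uint8))
    for i in range(1,k):
        if s[i,4]>30: print(s[i],ce[i],np.median(d[l==i]),cast(n,*ce[i],z=.125).round(3),cast(n,*ce[i],depth=np.median(d[l==i])).round(3))
E
```

```text
pics
{'time': 0.0, 'qpos': array([-1.36500856e+00,  3.42700481e-01,  1.52500135e+00, -7.67368881e-06,
        1.27541469e+00, -1.46023224e-01]), 'qvel': array([ 0.00032826,  0.00048681,  0.00030208, -0.00091023,  0.00102665,
        0.0008132 ]), 'joint_efforts': array([ 1.15057514e-04, -4.31246710e+01, -2.44215059e+01,  7.18762306e-02,
        5.59891749e-02, -1.41873629e-04]), 'tool_pos': array([ 0.18083762, -0.4924398 ,  0.22606198]), 'tool_rot': array([-3.14008393e+00, -2.14471351e-04,  3.51813064e-01]), 'contact_force': array([-0.16734997, -0.10835941,  0.91909828]), 'torque': array([ 0.00861798,  0.01141113, -0.03946842]), 'opening': 0.09161722375444646}
scene {'fx': 357.12, 'fy': 357.12, 'cx': 253.379, 'cy': 190.539, 'extrinsics': [[0.076, -0.834, 0.547, 1.101], [0.997, 0.062, -0.044, 0.006], [0.003, 0.549, 0.836, 0.826], [0.0, 0.0, 0.0, 1.0]]}
[283 137  18   9 103] [291.87378641 140.81553398] 0.909817 [0.496 0.154 0.125] [0.505 0.152 0.135]
side {'fx': 385.994, 'fy': 385.994, 'cx': 256.867, 'cy': 188.928, 'extrinsics': [[-0.992, 0.087, -0.091, 0.545], [-0.125, -0.591, 0.797, 0.704], [0.016, 0.802, 0.597, 0.607], [0.0, 0.0, 0.0, 1.0]]}
[307 211  12  19 184] [312.76086957 219.29891304] 0.7151998 [0.501 0.142 0.125] [0.502 0.155 0.136]
```

```bash
python3 - <<'E'
import cv2,numpy as np
a=cv2.imread("pics/scene0.png");b=cv2.imread("pics/side0.png")
a=cv2.resize(a[70:290,150:420],None,fx=1.48,fy=1.48);b=cv2.resize(b[70:384,150:450],None,fx=1.33,fy=1.33)
H=max(a.shape[0],b.shape[0]);o=np.zeros((H,a.shape[1]+b.shape[1],3),np.uint8);o[:a.shape[0],:a.shape[1]]=a;o[:b.shape[0],a.shape[1]:]=b
print(o.shape,a.shape);cv2.imwrite("pics/c0.png",o)
E
```

```text
(418, 799, 3) (326, 400, 3)
```

View pics/c0.png

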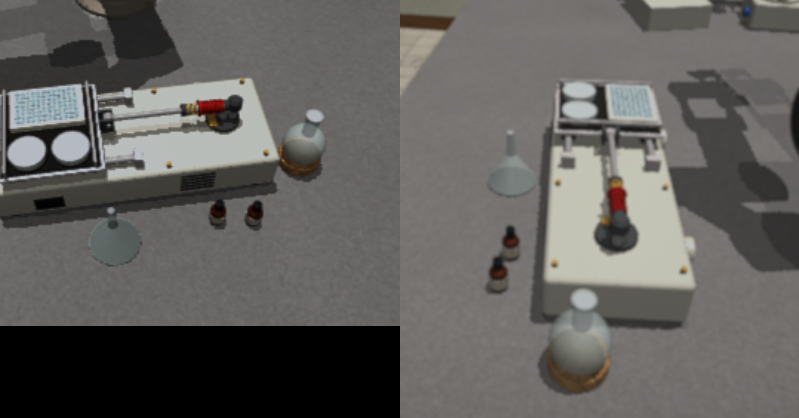

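Rod runs roughly along world +y. In the composite the sleeve is at (210,107), the socket at (235,102) and the pin at (108,119); the flask is beyond the ball end and the vials and funnel are on the far side. Next I'll fit the rod axis.

```bash
python3 - <<'E'
from h import *
for n in("scene","side"):
    f=np.load(f"pics/{n}0.npz");p,d=f["p"],f["d"];c=camera_info(n);E=np.array(c["extrinsics"])
    v,u=np.mgrid[:384,:512]
    P=np.stack([(u-c["cx"])/c["fx"]*d,-(v-c["cy"])/c["fy"]*d,-d],-1)@E[:3,:3].T+E[:3,3]
    h=cv2.cvtColor(p,cv2.COLOR_RGB2HSV)
    red=((h[...,0]<8)|(h[...,0]>172))&(h[...,1]>150)&(h[...,2]>70)&(abs(P[...,2]-.13)<.02)&(d>0)
    c0=P[red].mean(0)
    m=(P[...,2]>.108)&(P[...,2]<.15)&(abs(P[...,0]-c0[0])<.035)&(P[...,1]<c0[1]+.075)&(P[...,1]>c0[1]-.15)&(d>0)
    Q=P[m][:,:2].astype(np.float32)
    l=cv2.fitLine(Q,cv2.DIST_HUBER,0,.003,.001).ravel(); a=l[:2]*np.sign(l[1]); yaw=np.arctan2(-a[0],a[1])
    print(n,m.sum(),"yaw deg",np.degrees(yaw),"x at y=.15",l[2]+(.15-l[3])*a[0]/a[1])
    for nm,mm in(("red",red),("dark",m&(h[...,2]<60)&(P[...,2]>.125)&(P[...,1]>c0[1]))):
        X=P[mm]; 
        if len(X): s=X[:,:2]@a; print(nm,len(X),X.mean(0).round(4),"along",np.percentile(s,[1,50,99]).round(4),"zmax",X[:,2].max().round(4))
    # binned profile along axis
    s=Q@a; t=Q@np.array([a[1],-a[0]]); z=P[m][:,2]
    for b in np.arange(s.min(),s.max(),.012):
        k=(s>=b)&(s<b+.012)
        if k.sum()>3: print(round(b+.006,3),k.sum(),"t",np.percentile(t[k],[5,50,95]).round(4),"z",np.percentile(z[k],95).round(4))
E
```

```text
scene 553 yaw deg 1.9794135 x at y=.15 0.50591075
red 103 [0.505  0.1519 0.135 ] along [0.1137 0.1347 0.1554] zmax 0.1404
dark 96 [0.5039 0.1891 0.1345] along [0.1344 0.1729 0.1871] zmax 0.144
-0.008 20 t [0.5093 0.5145 0.5159] z 0.1299
0.004 20 t [0.5075 0.5123 0.5153] z 0.1307
0.016 17 t [0.509  0.5129 0.5144] z 0.1296
0.028 18 t [0.5077 0.5122 0.5156] z 0.1316
0.04 19 t [0.5082 0.5121 0.5139] z 0.1302
0.052 17 t [0.5059 0.512  0.5147] z 0.1308
0.064 19 t [0.5057 0.5105 0.5125] z 0.1305
0.076 20 t [0.5073 0.5099 0.513 ] z 0.1313
0.088 40 t [0.5028 0.5117 0.5179] z 0.1366
0.1 34 t [0.5029 0.5123 0.5166] z 0.1357
0.112 47 t [0.5006 0.5112 0.5193] z 0.1394
0.124 46 t [0.5001 0.5126 0.5176] z 0.1378
0.136 42 t [0.5015 0.5136 0.5171] z 0.1377
0.148 44 t [0.498  0.5111 0.5172] z 0.1379
0.16 41 t [0.4992 0.511  0.5146] z 0.1363
0.172 57 t [0.4973 0.5113 0.5155] z 0.1405
0.184 48 t [0.4961 0.5117 0.5159] z 0.141
0.196 4 t [0.5018 0.5076 0.5105] z 0.1372
side 719 yaw deg 4.3187747 x at y=.15 0.50278544
red 183 [0.5024 0.1543 0.1358] along [0.0947 0.1169 0.1365] zmax 0.1395
dark 88 [0.5002 0.2052 0.1321] along [0.1502 0.1684 0.1719] zmax 0.1408
-0.028 14 t [0.5083 0.5128 0.5165] z 0.1319
-0.016 16 t [0.507  0.5115 0.5155] z 0.1318
-0.004 16 t [0.5078 0.513  0.5161] z 0.1314
0.008 15 t [0.5082 0.5124 0.5163] z 0.131
0.02 17 t [0.5071 0.5116 0.5153] z 0.1315
0.032 20 t [0.5081 0.5122 0.516 ] z 0.1313
0.044 15 t [0.508  0.5124 0.5163] z 0.1311
0.056 9 t [0.5079 0.5133 0.5152] z 0.1342
0.068 47 t [0.5036 0.513  0.5217] z 0.1366
0.08 34 t [0.5034 0.5124 0.5207] z 0.1357
0.092 56 t [0.4988 0.5146 0.525 ] z 0.1395
0.104 57 t [0.502  0.5132 0.5234] z 0.1385
0.116 54 t [0.502  0.5139 0.5228] z 0.1385
0.128 63 t [0.5015 0.513  0.5231] z 0.1381
0.14 55 t [0.5021 0.5135 0.5216] z 0.1369
0.152 37 t [0.5011 0.512  0.5236] z 0.1416
0.164 151 t [0.5001 0.5136 0.5236] z 0.1413
0.176 43 t [0.5066 0.5119 0.5179] z 0.1369
```

Request:
jog_arm:
  rows: [91.8,0,0,0,-7.41,91.8,0,0,0,-7.41,91.8,0,0,0,-7.41,91.8,0,0,0,-7.41,91.8,0,0,0,-7.41,91.8,0,0,0,-7.41,91.8,0,0,0,-7.41,91.8,0,0,0,-7.41,91.8,0,0,0,-7.41,91.8,0,0,0,-7.41]
  grip_force: 45

```text
time: 1.1
tool_pos: [0.1809, -0.4926, 0.2263]
tool_rot: [-3.141, -0.001, 1.65]
contact_force: [0.7, -1.4, 2.0]
opening: 0.0919
```

Request:
jog_arm:
  rows: [91.8,38.4,23.1,0,0,91.8,38.4,23.1,0,0,91.8,38.4,23.1,0,0,91.8,38.4,23.1,0,0,91.8,38.4,23.1,0,0,91.8,38.4,23.1,0,0,91.8,38.4,23.1,0,0,91.8,38.4,23.1,0,0,91.8,38.4,23.1,0,0,91.8,38.4,23.1,0,0,91.8,38.4,23.1,0,0,91.8,38.4,23.1,0,0,91.8,38.4,23.1,0,0,91.8,38.4,23.1,0,0,91.8,38.4,23.1,0,0,91.8,38.4,23.1,0,0,91.8,0,0,0,0,91.8,0,0,0,0]

```text
time: 2.9
tool_pos: [0.5035, 0.148, 0.2259]
tool_rot: [-3.14, 0.0, 1.647]
contact_force: [-0.9, -0.4, 0.0]
opening: 0.0917
```

```bash
python3 - <<'E'
from h import *
from scipy.spatial.transform import Rotation as Ro
o=observe(); print(o["tool_pos"],np.degrees(o["tool_rot"]),o["contact_force"])
p,d=read_camera("wrist"); cv2.imwrite("pics/w1.png",p[:,:,::-1])
c=camera_info("wrist"); T=np.eye(4);T[:3,:3]=Ro.from_euler("xyz",o["tool_rot"]).as_matrix();T[:3,3]=o["tool_pos"];E=T@np.array(c["tool_from_camera"])
print(np.array(c["tool_from_camera"]).round(3),c["fx"])
h=cv2.cvtColor(p,cv2.COLOR_RGB2HSV);v,u=np.mgrid[:384,:512]
P=np.stack([(u-c["cx"])/c["fx"]*d,-(v-c["cy"])/c["fy"]*d,-d],-1)@E[:3,:3].T+E[:3,3]
red=((h[...,0]<8)|(h[...,0]>172))&(h[...,1]>150)&(h[...,2]>60)&(abs(P[...,2]-.13)<.02)&(d>0)
X=P[red];print(len(X)); 
if len(X):
    print(X.min(0),X.max(0),X[X[:,2]>.132].mean(0))
    r=cv2.minAreaRect(X[:,:2].astype(np.float32)*1000);print(r)
    uv=np.argwhere(red);print(uv.min(0),uv.max(0))
    m=(P[...,2]>.11)&(P[...,2]<.15)&(abs(P[...,0]-.502)<.03)&(d>0)
    Y=P[m];
    for b in np.arange(.02,.24,.008):
        k=(Y[:,1]>=b)&(Y[:,1]<b+.008)
        if k.sum()>5: print(round(b+.004,3),k.sum(),"x",np.percentile(Y[k,0],[3,50,97]).round(4),"z",np.percentile(Y[k,2],95).round(4))
E
```

```text
[0.50350631 0.14798568 0.22585506] [-1.79895854e+02  2.78032309e-02  9.43820118e+01] [-0.88777203 -0.42294547  0.0250064 ]
[[ 0.     0.952  0.306  0.083]
 [ 1.    -0.     0.001  0.001]
 [ 0.001  0.306 -0.952 -0.159]
 [ 0.     0.     0.     1.   ]] 291.7332177768382
959
[0.48920533 0.12902658 0.12017831] [0.51849231 0.1738262  0.14184058] [0.50256144 0.15064567 0.13634605]
((502.5321044921875, 151.32176208496094), (29.293230056762695, 43.83270263671875), 3.9573636054992676)
[167 237] [217 268]
0.024 58 x [0.5082 0.5123 0.5169] z 0.1313
0.032 27 x [0.5079 0.512  0.5163] z 0.1312
0.064 35 x [0.5042 0.5083 0.5134] z 0.1312
0.072 72 x [0.5037 0.5087 0.513 ] z 0.1313
0.08 70 x [0.5032 0.5075 0.5123] z 0.1318
0.088 72 x [0.5026 0.5072 0.5117] z 0.1311
0.096 46 x [0.4979 0.5063 0.5112] z 0.133
0.104 171 x [0.4959 0.5055 0.5159] z 0.1371
0.112 169 x [0.4961 0.506  0.5153] z 0.1365
0.12 171 x [0.495  0.505  0.5141] z 0.1365
0.128 149 x [0.4901 0.5028 0.5151] z 0.1406
0.136 270 x [0.4919 0.5042 0.5173] z 0.1397
0.144 221 x [0.4917 0.5034 0.5143] z 0.1379
0.152 217 x [0.4911 0.5022 0.5133] z 0.1383
0.16 224 x [0.4905 0.5017 0.5129] z 0.1383
0.168 248 x [0.4898 0.5009 0.5125] z 0.1383
0.176 218 x [0.4912 0.5011 0.5107] z 0.1368
0.184 181 x [0.4901 0.4999 0.5092] z 0.1409
0.192 279 x [0.487  0.4989 0.511 ] z 0.1416
0.2 292 x [0.4876 0.4989 0.5103] z 0.1416
0.208 121 x [0.4914 0.4994 0.5069] z 0.1394
```

View pics/w1.png

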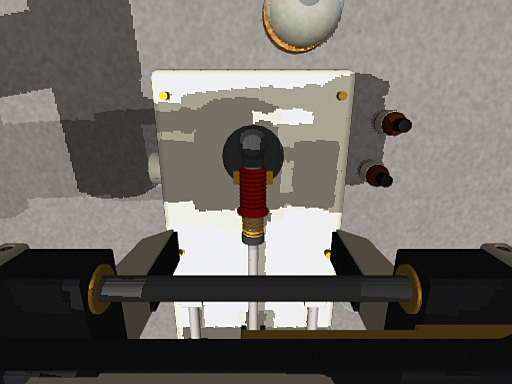

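The wrist view confirms it: sleeve at px (253,190), centred between the fingers, with gold fork tabs at row 177 that the pads clear. Axis is at x=0.503 and the flange face is near y=0.134. Descending 120 mm and closing.

Request:
jog_arm:
  rows: [91.8,0,0,25,0,91.8,0,0,25,0,91.8,0,0,25,0,91.8,0,0,20,0,91.8,0,0,15,0,91.8,0,0,10,0,80,0,0,0,0,60,0,0,0,0,40,0,0,0,0,30,0,0,0,0,20,0,0,0,0,15,0,0,0,0,15,0,0,0,0,15,0,0,0,0,15,0,0,0,0]
  grip_force: 45

```text
time: 4.45
tool_pos: [0.5023, 0.1472, 0.1064]
tool_rot: [-3.138, 0.0, 1.645]
contact_force: [-11.8, -1.2, 5.3]
opening: 0.0245
```

Request:
jog_arm:
  rows: [15,-2,-0.6,0,0,15,-2,-0.6,0,0,15,-2,0,0,0,15,-2,0,0,0,15,-1,0,0,0,15,0,0,0,0,15,0,0,0,0]

```text
time: 5.15
tool_pos: [0.5022, 0.1396, 0.1065]
tool_rot: [-3.139, -0.002, 1.645]
contact_force: [-3.3, 6.3, 0.3]
opening: 0.0228
```

Request:
jog_arm:
  rows: [15,-1.5,0,0,0,15,-1.5,0,0,0,15,-1,0,0,0,15,0,0,0,0,15,0,0,0,0]

```text
time: 5.65
tool_pos: [0.5025, 0.136, 0.1065]
tool_rot: [-3.14, -0.003, 1.645]
contact_force: [-2.9, 9.2, 1.0]
opening: 0.0227
```

Request:
jog_arm:
  rows: [15,-1,0,0,0,15,-1,0,0,0,15,0,0,0,0,15,0,0,0,0]

```text
time: 6.05
tool_pos: [0.5027, 0.1342, 0.1065]
tool_rot: [-3.14, -0.003, 1.645]
contact_force: [-3.4, 9.1, 1.3]
opening: 0.0229
```

```bash
python3 - <<'E'
from h import *
print(observe()["contact_force"],observe()["tool_pos"])
p,d=read_camera("wrist");q,_=read_camera("side")
a=cv2.resize(p[100:290,160:350],(400,400),interpolation=2)[:,:,::-1];b=cv2.resize(q[150:290,250:390],(400,400),interpolation=2)[:,:,::-1]
cv2.imwrite("pics/w2.png",np.hstack([a,b]))
E
```

```text
[-3.37864466  9.14897784  1.25475989] [0.5026504  0.13419372 0.10649752]
```

View pics/w2.png

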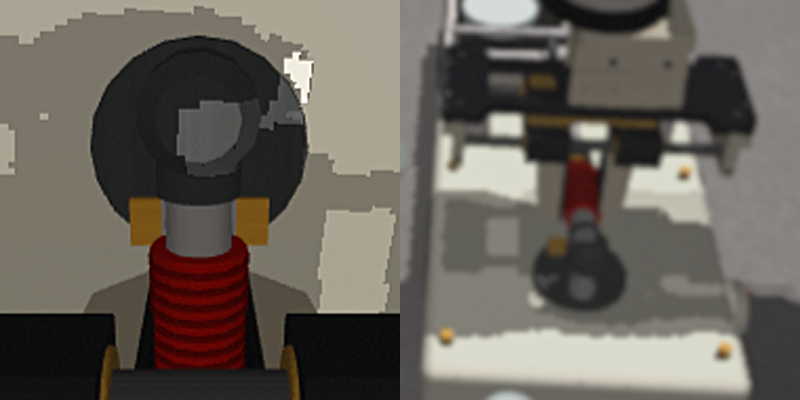

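```bash
cat >> h.py <<'E'
from scipy.spatial.transform import Rotation as Ro
def wrist():
    o=observe();p,d=read_camera("wrist");c=camera_info("wrist"); T=np.eye(4);T[:3,:3]=Ro.from_euler("xyz",o["tool_rot"]).as_matrix();T[:3,3]=o["tool_pos"];E=T@np.array(c["tool_from_camera"])
    h=cv2.cvtColor(p,cv2.COLOR_RGB2HSV);v,u=np.mgrid[:384,:512]
    P=np.stack([(u-c["cx"])/c["fx"]*d,-(v-c["cy"])/c["fy"]*d,-d],-1)@E[:3,:3].T+E[:3,3]
    red=((h[...,0]<8)|(h[...,0]>172))&(h[...,1]>150)&(h[...,2]>50)&(d>0)&(abs(P[...,2]-.15)<.06)&(abs(P[...,0]-.5)<.03)
    return o,p,d,h,P,red
E
python3 - <<'E'
from h import *
o,p,d,h,P,red=wrist()
X=P[red];print(o["contact_force"],len(X),np.sort(X[:,1])[-10:].round(4),X[X[:,1]>X[:,1].max()-.01].mean(0).round(4),"zmax",X[:,2].max())
dk=(h[...,2]<75)&(P[...,2]>.137)&(P[...,2]<.144)&(P[...,1]>.17)&(P[...,1]<.23)&(abs(P[...,0]-.5)<.02)&(d>0)
Y=P[dk];print("cup top",len(Y),Y.mean(0).round(4),Y[:,1].min(),Y[:,1].max())
E
```

```text
[-2.6674508   9.47777999  2.15380511] 2398 [0.1611 0.1612 0.1612 0.1612 0.1613 0.1613 0.1614 0.1614 0.1638 0.164 ] [0.5022 0.1581 0.1341] zmax 0.1853484997971499
cup top 1572 [0.4982 0.1954 0.1395] 0.17562799788572564 0.20630989261406696
```

Request:
jog_arm:
  rows: [15,-1,0,0,0,15,0,0,0,0,15,0,0,0,0]

```text
time: 6.5
tool_pos: [0.5027, 0.1334, 0.1065]
tool_rot: [-3.14, -0.003, 1.645]
contact_force: [-3.8, 9.9, 0.8]
opening: 0.023
```

Request:
jog_arm:
  rows: [15,-1,0,0,0,15,-1,0,0,0,15,0,0,0,0,15,0,0,0,0]

```text
time: 6.9
tool_pos: [0.5027, 0.1332, 0.1065]
tool_rot: [-3.14, -0.006, 1.645]
contact_force: [-3.5, 18.0, 1.0]
opening: 0.0229
```

```bash
python3 - <<'E'
from h import *
o,p,d,h,P,red=wrist()
X=P[red];print(o["contact_force"],o["tool_pos"],len(X),np.sort(X[:,1])[-12:].round(4))
dk=(h[...,2]<75)&(P[...,2]>.137)&(P[...,2]<.144)&(P[...,1]>.17)&(P[...,1]<.23)&(abs(P[...,0]-.5)<.02)&(d>0)
Y=P[dk];print("cup top",len(Y),Y.mean(0).round(4),Y[:,1].min(),Y[:,1].max())
E
```

```text
[-3.46338182 18.04198954  0.98745734] [0.50273522 0.13322066 0.10650113] 2413 [0.1601 0.1601 0.1602 0.1602 0.1602 0.1602 0.1603 0.1603 0.1604 0.1621
 0.1623 0.1631]
cup top 1705 [0.4985 0.1951 0.1395] 0.18073757777695015 0.20588836064913518
```

Hard stop reached: force rises to 18 N while the tool stays put, and the sleeve front has moved back about 13 mm. Now a small first lift with a force check.

Request:
jog_arm:
  rows: [15,0,0,-1.5,0,15,0,0,-1.5,0,15,0,0,-1.5,0,15,0,0,-1.5,0,15,0,0,0,0]

```text
time: 7.45
tool_pos: [0.5025, 0.133, 0.1108]
tool_rot: [-3.138, -0.006, 1.645]
contact_force: [0.4, 18.3, -11.3]
opening: 0.0235
```

Request:
jog_arm:
  rows: [15,1,0,0,0,15,0.3,0,-1.5,0,15,0,0,-1.5,0,15,0,0,0,0]

```text
time: 7.85
tool_pos: [0.5027, 0.1326, 0.1152]
tool_rot: [-3.139, -0.003, 1.645]
contact_force: [-2.6, 8.7, 0.7]
opening: 0.0231
```

```bash
python3 - <<'E'
from h import *
o,p,d,h,P,red=wrist()
X=P[red];print(o["contact_force"],o["tool_pos"],len(X),np.sort(X[:,1])[-12:].round(4))
dk=(h[...,2]<75)&(P[...,2]>.135)&(P[...,2]<.17)&(P[...,1]>.185)&(P[...,1]<.205)&(abs(P[...,0]-.5)<.008)&(d>0)
Y=P[dk];print("cup top",len(Y),np.median(Y,0).round(4),np.percentile(Y[:,2],[5,95]))
E
```

```text
[-2.61718876  8.7173338   0.74967007] [0.50270964 0.13263533 0.1151714 ] 2329 [0.1595 0.1596 0.1596 0.1596 0.1596 0.1597 0.1597 0.1597 0.1597 0.1597
 0.1598 0.1625]
cup top 905 [0.4987 0.1993 0.1509] [0.13985737 0.15316407]
```

Socket rises freely (cup top about 12 mm higher, vertical force ~1 N). Continuing along the arc.

Request:
jog_arm:
  rows: [15,-0.2,0,-3,0,15,-0.3,0,-3,0,15,-0.4,0,-3,0,15,-0.5,0,-3,0,15,0,0,0,0]

```text
time: 8.4
tool_pos: [0.5031, 0.1291, 0.1276]
tool_rot: [-3.139, -0.0, 1.645]
contact_force: [-5.0, 1.2, -3.4]
opening: 0.023
```

Request:
jog_arm:
  rows: [15,-0.5,0,-4,0,15,-0.6,0,-4,0,15,-0.7,0,-4,0,15,-0.8,0,-4,0,15,-0.9,0,-4,0,15,-1,0,-4,0,15,-1,0,-4,0,15,-1,0,-4,0,15,-1,0,-4,0,15,-1,0,-4,0,15,0,0,0,0,15,0,0,0,0,15,0,0,0,0]

```text
time: 9.7
tool_pos: [0.5039, 0.1198, 0.1674]
tool_rot: [-3.139, 0.001, 1.645]
contact_force: [-5.4, -1.9, -4.2]
opening: 0.0227
```

```bash
python3 - <<'E'
from h import *
o,p,d,h,P,red=wrist()
q,dd=read_camera("side"); s,_=read_camera("scene")
print(o["contact_force"],o["tool_pos"],o["opening"])
dk=(h[...,2]<90)&(P[...,2]>.15)&(P[...,2]<.24)&(P[...,1]>.165)&(P[...,1]<.22)&(abs(P[...,0]-.5)<.016)&(d>0)
Y=P[dk];print("cup",len(Y),np.median(Y,0).round(4),np.percentile(Y,[3,97],axis=0).round(4))
a=cv2.resize(p[60:320,120:380],(400,400))[:,:,::-1];b=cv2.resize(s[60:260,180:380],(400,400),interpolation=2)[:,:,::-1]
cv2.imwrite("pics/w3.png",np.hstack([a,b]));cv2.imwrite("pics/side3.png",q[:,:,::-1])
E
```

```text
[-5.39121627 -1.85797602 -4.22555099] [0.50385865 0.11976388 0.16744936] 0.02270068735019787
cup 2416 [0.5012 0.1723 0.2139] [[0.4899 0.1655 0.1998]
 [0.5125 0.1791 0.2187]]
```

View pics/w3.png

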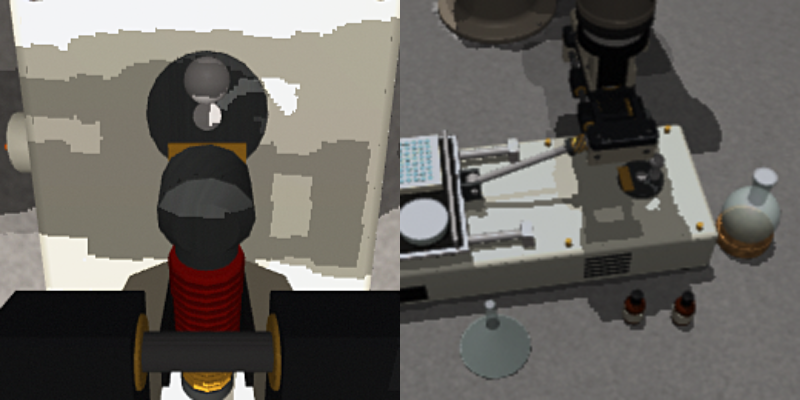

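View pics/side3.png

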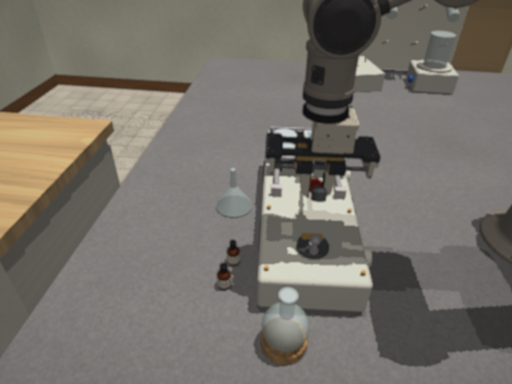

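The ball is exposed on the crank at crop px (207,80) and the socket is tilted up in the grip. Cup-top height puts the socket centre at about z=0.20, roughly 75 mm above the ball. Vials, funnel and flask look undisturbed. I'll check that it is still, then hand in.

Request:
jog_arm:
  rows: [15,0,0,0,0,15,0,0,0,0,15,0,0,0,0,15,0,0,0,0,15,0,0,0,0]

```text
time: 10.35
tool_pos: [0.5038, 0.1198, 0.1674]
tool_rot: [-3.139, 0.001, 1.645]
contact_force: [-4.9, -2.8, -4.9]
opening: 0.0234
```

```bash
python3 - <<'E'
from h import *
o,p,d,h,P,red=wrist()
dk=(h[...,2]<90)&(P[...,2]>.15)&(P[...,2]<.24)&(P[...,1]>.165)&(P[...,1]<.22)&(abs(P[...,0]-.5)<.016)&(d>0)
z=np.percentile(P[dk][:,2],97);print(o["contact_force"],o["tool_pos"],abs(o["qvel"]).max(),z)
if abs(o["qvel"]).max()<.02 and z>.21: print(hand_in())
E
```

```text
[-4.89276464 -2.80320678 -4.94645738] [0.50382568 0.11979245 0.16741905] 0.0016913470066855086 0.2186884405211154
the job is handed in; nothing more can be done
None
```

The drive rod is uncoupled and the job is handed in, at about 10.4 s of the 35 s allowed. The arm is still gripping the sleeve and holding the socket up, still, above the ball.

- **Unlatching:** I gripped the sleeve at 45 N and pulled it back until it hit its stop. The force rose to 18 N while the tool stayed put, and the camera showed the sleeve's front edge about 13 mm back.
- **Lifting:** the first 4 mm of lift met 11 N of downward force from the side load of pulling against the stop. I eased that load by about 1 mm; the sleeve stayed back in the camera view and the lift then went freely, at about 1 N.
- **Last checks:**
  - **Height:** the top of the socket cup reads z ≈ 0.219 m. Allowing for tilt, that puts the socket centre about 75 mm above the ball; the rod geometry gave nearer 79 mm.
  - **Ball:** it is visible and clear of the socket.
  - **Stillness:** the arm was not moving between the last two readings, and outside forces were under 8 N.
  - **Loose items:** the vials, funnel and flask look undisturbed in the last pictures.

Once the socket came off the ball, the spring appears to have closed the sleeve again and slid the platform back. It had only the platform's 2 N friction to push against. I did not measure either movement.

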